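# Line up microscope objectives by length on the storage rail

## Robot

A 7-joint arm with a two-finger parallel gripper is mounted at the origin on the work surface. World frame = base frame: x ahead of the robot, y to its left, z up, the work surface at z = 0. Lengths are in m, angles in rad, forces in N, time in s.
With the tool pointing down it reaches from about 0.35 to 0.9 m from the base axis. Payload 8.1 kg.
Tool frame: the origin (TCP) lies at the very end of the fingers, on their centre line; the grasp point (between the pads) lies 19 mm behind it; x points along the fingers, y is the direction in which the jaws open and shut, and the axes are right-handed (so a half turn about x gives the same grasp; the last joint's range is limited). The gripper opens to 92 mm and grips with 3 to 60 N. Pads are 19 mm wide; open, the fingers measure 130 mm over their backs; the gripper's body (75 mm by 190 mm) begins 47 mm behind the grasp point.
Start: joints at [-1.242, 0.434, 0.025, 1.573, -0.012, 1.134, -0.075], TCP at [0.262, 0.568, 0.227] pointing down, gripper open.
Joint ranges: [-2.62, 2.62], [-0.44, 2.09], [-1.27, 1.32], [0.08, 2.57], [-1.32, 4.46], [0.12, 2], [-2.74, 2.74]. Speed limits (rad/s): [2.22, 2.22, 3.01, 3.01, 3.14, 3.14, 3.14].

## Interface

Orientations are given as a rotation vector (axis times angle).
In Python, from cell import arm gives the robot as it stands.
- The arm moves only by the tool servo_tool, never from a script. Its argument "plan" is a list of rows, each a list of 2 entries, a list of its own where there are three numbers: the shift along the world's x, y, z in cm, then the turn, a rotation vector about the world's x, y, z in degrees. A call has 1 to 12 rows; each row is the pose to reach, as a shift and turn from the pose measured when the call began; what a row does not reach only later rows make up. A row lasts 1/10 s, in which the tool goes at most 50 mm and 8.59 degrees, less where a joint would pass 70% of its speed; a pose out of reach is approached as far as the arm can. A call with a gripper value outside its range is refused whole. "grip" is the opening, from 0 (shut) to 1 (fully open), set as the call begins (left out, the last holds). The fingers move at their own pace and stop on an object; "squeeze" is the grip in N (left out, the last holds). Time passes only in rows, so rows that repeat a pose let the fingers close. It gives the time, the measured TCP pose, the force and the opening at its end, in the units of the state.
- arm.observe(): the state, without advancing time (a new reading comes with each control period).
- arm.get_image(name): name is "side" or "top" or "wrist"; returns a dict with "frame" (480x640x3 uint8, blue, green, red), "fx", "fy", "cx", "cy" (pixels), "position" and "rotation" of the camera in the world. Camera axes: x right, y down, z forward; pixel columns grow to the right and rows downward; lengths in m; the calibration is good to about 2 mm. A picture is of the moment at which its call begins. There is no depth.
- arm.sign_off(): hands the job in, once; it reports no verdict.
Trained networks look in a picture, given as the dict that the camera call returned (one of the last four; its "shot" number tells which), for a name from the list of things; names that differ only in an ending like _2 or _b are one class to them, and where a whole thing is asked for, a point or a joint stands for the part that bears it (a point fixed in the world has none). Each returns a list of dicts, best first, with "score" (0 to 1); they miss things now and then, are a little off and sometimes report something else, mostly with a low value. They report only what shows in the picture. A call takes as long as a camera call.
- arm.search_frame(picture, query): "at" ([column, row] in pixels, amid what is visible of it).
- arm.trace(picture, query): "pixels" (480x640 bool, what is visible of it) and "at" ([column, row] in pixels, amid what is visible of it).
The state is a dict: "clock": time; "joints": joint angles; "dq": joint speeds; "joint_efforts": joint torques, N m; "position": TCP position; "ee_rot": TCP orientation; "force": force on the tool from outside, world axes, zero at the start; "ft_torque": the same for the moment, N m; "width": opening from 0.0 (shut) to 1.0 (fully open).
Only numpy, scipy, OpenCV 4.12 (cv2) and the standard library are available. Lean on these libraries where they do the work, as an engineer would, in place of code of your own. Each camera call takes 0.05 s, during which the arm holds its last target.

## Task

Put the four microscope objectives away on the storage rail: stand one in the middle of each round rubber pad, nose up, in order of length, with the shortest at the end marked by the green tag and the longest at the other end. They are delicate, so never let one tip over.

Things in the scene. Friction and masses are not known exactly. Their poses are not given: they have to be found in the camera images.
- objective_1: Microscope objective, shortest of the four: a dark steel upright barrel with a red shoulder ring, nose up, 35 mm long in all. The barrel is a straight cylinder 26 mm in diameter from the foot up to 26 mm; above that a cone and a narrow nose. About 80 g (varies by some 30 %). Origin at the centre of its flat foot, z along the barrel towards the nose; yaw means nothing. Starts standing on the table (work surface at z = 0).
- objective_2: Microscope objective, second shortest of the four: a dark steel upright barrel with a yellow shoulder ring, nose up, 45 mm long in all. The barrel is a straight cylinder 26 mm in diameter from the foot up to 36 mm; above that a cone and a narrow nose. About 100 g (varies by some 30 %). Origin at the centre of its flat foot, z along the barrel towards the nose; yaw means nothing. Starts standing on the table (work surface at z = 0).
- objective_3: Microscope objective, second longest of the four: a dark steel upright barrel with a blue shoulder ring, nose up, 55 mm long in all. The barrel is a straight cylinder 26 mm in diameter from the foot up to 46 mm; above that a cone and a narrow nose. About 120 g (varies by some 30 %). Origin at the centre of its flat foot, z along the barrel towards the nose; yaw means nothing. Starts standing on the table (work surface at z = 0).
- objective_4: Microscope objective, longest of the four: a dark steel upright barrel with a white shoulder ring, nose up, 65 mm long in all. The barrel is a straight cylinder 26 mm in diameter from the foot up to 56 mm; above that a cone and a narrow nose. About 140 g (varies by some 30 %). Origin at the centre of its flat foot, z along the barrel towards the nose; yaw means nothing. Starts standing on the table (work surface at z = 0).
- pad_1: Black round rubber pad, 46 mm in diameter and 2 mm thick, fixed on the aluminium storage rail (60 mm wide, 390 mm long, 12 mm high, fixed to the table). Number 1 of four in a row at 70 mm pitch, counted from the rail's +y end. Origin at the centre of the pad's underside, 12 mm above the table; its upper face is 2 mm above the origin (14 mm above the table). Its y axis runs along the rail, x across it. Which pad takes which objective depends on the green tag.
- pad_2: Black round rubber pad, 46 mm in diameter and 2 mm thick, fixed on the aluminium storage rail (60 mm wide, 390 mm long, 12 mm high, fixed to the table). Number 2 of four in a row at 70 mm pitch, counted from the rail's +y end. Origin at the centre of the pad's underside, 12 mm above the table; its upper face is 2 mm above the origin (14 mm above the table). Its y axis runs along the rail, x across it. Which pad takes which objective depends on the green tag.
- pad_3: Black round rubber pad, 46 mm in diameter and 2 mm thick, fixed on the aluminium storage rail (60 mm wide, 390 mm long, 12 mm high, fixed to the table). Number 3 of four in a row at 70 mm pitch, counted from the rail's +y end. Origin at the centre of the pad's underside, 12 mm above the table; its upper face is 2 mm above the origin (14 mm above the table). Its y axis runs along the rail, x across it. Which pad takes which objective depends on the green tag.
- pad_4: Black round rubber pad, 46 mm in diameter and 2 mm thick, fixed on the aluminium storage rail (60 mm wide, 390 mm long, 12 mm high, fixed to the table). Number 4 of four in a row at 70 mm pitch, counted from the rail's +y end. Origin at the centre of the pad's underside, 12 mm above the table; its upper face is 2 mm above the origin (14 mm above the table). Its y axis runs along the rail, x across it. Which pad takes which objective depends on the green tag.
- green_tag: Flat green plastic tag, 40 x 24 x 5 mm, fixed on the rail's top at one end of the row of pads, 63 mm beyond the centre of the end pad; at the other end is a white one. It can be at either end. It marks the end for the shortest objective. Origin at the centre of its underside.

How it is judged:
By the outcome, as a careful person would: the job done as asked, in the order asked, and still so for the second after the job is handed in, with the robot touching nothing.
It also fails if it takes over 107 s, if anything falls off the work surface, if the arm or the gripper's body presses on something with over 40 N, if the wrist force passes 120 N, or if a joint passes its speed limit or range.

## Working session

There is one attempt and no reset: what is moved stays moved. The work goes in short steps, Python scripts to look and compute and a tool call to move; the robot and the scene stay as the last step left them, time stands still between calls to the robot, and variables do not carry over. Pictures are saved under pics/ and viewed, and the job is handed in when it is done.

Besides the shell and the picture viewer there is one more tool, called after "Emit:" by a JSON object that holds its "method" and its "body", one argument or row to a line. servo_tool: Moves the arm, as the interface text tells. Its arguments: {"type":"object","properties":{"plan":{"type":"array","items":{"type":"array"}},"grip":{"type":"number"},"squeeze":{"type":"number"}},"required":["plan"]}

```bash
mkdir -p pics; ls; cat > h.py <<'E'
import numpy as np, cv2
from cell import arm
def ray(p,uv):
    d=np.array([(uv[0]-p["cx"])/p["fx"],(uv[1]-p["cy"])/p["fy"],1.0])
    return np.array(p["position"]),np.array(p["rotation"])@d
def onz(p,uv,z):
    o,d=ray(p,uv); return o+d*(z-o[2])/d[2]
def proj(p,X):
    c=np.array(p["rotation"]).T@(np.array(X)-np.array(p["position"]))
    return [p["cx"]+p["fx"]*c[0]/c[2],p["cy"]+p["fy"]*c[1]/c[2]]
E
python3 - <<'E'
from h import *
s=arm.observe()
for k in s: print(k,np.round(s[k],3))
for n in ["top","side"]:
    p=arm.get_image(n); cv2.imwrite(f"pics/{n}0.png",p["frame"])
    print(n,p["fx"],p["cx"],p["cy"],np.round(p["position"],3),np.round(p["rotation"],3).tolist())
    for q in ["objective_1","pad_1","green_tag"]:
        for r in arm.search_frame(p,q): print(q,r["score"],np.round(r["at"],1),np.round(onz(p,r["at"],{"o":0.02,"p":0.014,"g":0.017}[q[0]]),4))
E
```

```text
pics
clock 0.0
joints [-1.242  0.435  0.025  1.574 -0.012  1.134 -0.075]
dq [ 0.     0.001 -0.001 -0.001  0.001 -0.     0.   ]
joint_efforts [-2.0000e-03 -6.6783e+01  9.8400e-01 -3.1445e+01 -6.1000e-02  4.3000e-02
  0.0000e+00]
position [0.261 0.567 0.226]
ee_rot [ 0.337  1.544 -0.34 ]
force [ 0.64  -0.002  0.161]
ft_torque [-0.008 -0.008 -0.01 ]
width 0.998
top 561.0842998440634 322.0870307240262 241.02773611872527 [ 0.401 -0.006  1.206] [-2.127, 2.157, -0.147]Traceback (most recent call last):
  File "<stdin>", line 8, in <module>
  File "h.py", line 7, in onz
    o,d=ray(p,uv); return o+d*(z-o[2])/d[2]
                                       ~^^^
IndexError: invalid index to scalar variable.
```

```bash
sed -i 's/np.array(p\["rotation"\])/R(p)/' h.py; cat >> h.py <<'E'
def R(p): return cv2.Rodrigues(np.array(p["rotation"],float))[0]
E
python3 - <<'E'
from h import *
for n in ["top","side"]:
    p=arm.get_image(n); cv2.imwrite(f"pics/{n}0.png",p["frame"])
    print(n,p["fx"],p["cx"],p["cy"],np.round(p["position"],3),np.round(p["rotation"],3).tolist())
    for q in ["objective_1","pad_1","green_tag"]:
        for r in arm.search_frame(p,q): print(q,r["score"],np.round(r["at"],1),np.round(onz(p,r["at"],{"o":0.02,"p":0.014,"g":0.017}[q[0]]),4))
print(R({"rotation":arm.observe()["ee_rot"]}).round(3))
E
```

```text
top 561.0842998440634 322.0870307240262 241.02773611872527 [ 0.401 -0.006  1.206] [-2.127, 2.157, -0.147]
objective_1 0.63 [287.5 292.6] [0.4653 0.0775 0.02  ]
objective_1 0.62 [447.6 301.9] [ 0.4413 -0.2586  0.02  ]
objective_1 0.53 [193.6 300.5] [0.4514 0.2756 0.02  ]
pad_1 0.7 [279.3 202.8] [0.6603 0.0949 0.014 ]
pad_1 0.66 [380.4 202.7] [ 0.6571 -0.1243  0.014 ]
pad_1 0.59 [344.8 202.5] [ 0.6587 -0.0472  0.014 ]
pad_1 0.54 [311.4 201.7] [0.6616 0.0252 0.014 ]
pad_1 0.28 [190.6 301.1] [0.4505 0.2834 0.014 ]
green_tag 0.74 [247.9 201.5] [0.6635 0.1627 0.017 ]
green_tag 0.47 [447.8 305.6] [ 0.4336 -0.2593  0.017 ]
side 471.92194907553915 327.487273589819 246.74995534031615 [0.351 0.555 0.607] [-0.511, 2.694, -1.16]
objective_1 0.98 [376. 307.] [0.467  0.0808 0.02  ]
objective_1 0.83 [347.6 421.9] [0.4432 0.2777 0.02  ]
objective_1 0.72 [446.  187.7] [ 0.4279 -0.2767  0.02  ]
objective_1 0.59 [286.6 257.8] [0.6487 0.0307 0.02  ]
objective_1 0.52 [400.3 239.1] [ 0.474  -0.0889  0.02  ]
pad_1 0.77 [297.9 236. ] [ 0.6571 -0.0353  0.014 ]
pad_1 0.64 [313.8 211.7] [ 0.6575 -0.1127  0.014 ]
pad_1 0.62 [286.3 255.4] [0.655 0.02  0.014]
pad_1 0.57 [267.5 285.6] [0.6531 0.0976 0.014 ]
green_tag 0.63 [246.  309.7] [0.66   0.1588 0.017 ]
[[-0.     0.419  0.908]
 [-0.     0.908 -0.419]
 [-1.    -0.    -0.   ]]
```

View pics/top0.png

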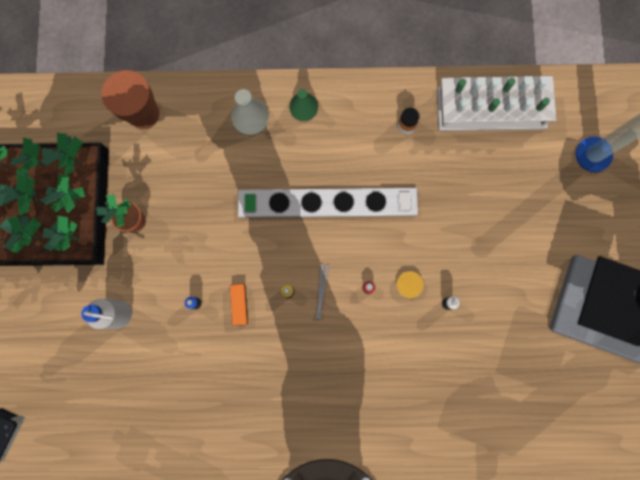

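View pics/side0.png

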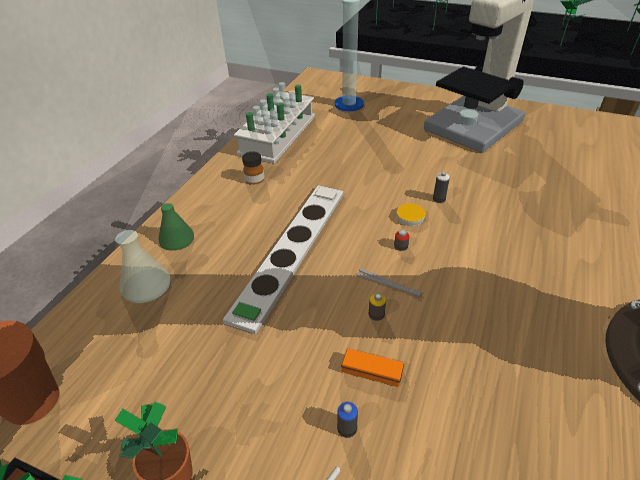

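```bash
cat >> h.py <<'E'
from scipy.optimize import minimize
H={1:.035,2:.045,3:.055,4:.065}
def sil(p,x,y,i,z0=0):
    a=np.linspace(0,2*np.pi,40); P=[]
    h=H[i]
    for r,z in [(.013,0),(.013,h-.009),(.006,h)]:
        P+= [proj(p,[x+r*np.cos(t),y+r*np.sin(t),z0+z]) for t in a]
    S=8
    return cv2.convexHull(np.array(P,np.float32))
def fit(ps,masks,i,xy0,z0=0):
    # match area centroid of masks
    obs=[np.argwhere(m)[:,::-1].mean(0) for m in masks]
    def c(p,v):
        m=cv2.moments(sil(p,v[0],v[1],i,z0)); return np.array([m["m10"],m["m01"]])/m["m00"]
    res=[]
    for S in ([0],[1],[0,1])[:(3 if len(ps)>1 else 1)]:
        f=lambda v:sum(((c(ps[k],v)-obs[k])**2).sum() for k in S)
        r=minimize(f,xy0,method="Nelder-Mead",options=dict(xatol=1e-5)); res.append((r.x.round(4),round(r.fun**.5,2)))
    return res
E
python3 - <<'E'
from h import *
t=arm.get_image("top"); s=arm.get_image("side")
g={1:(.47,-.09),2:(.466,.08),3:(.445,.277),4:(.435,-.268)}
T={n:{q:arm.trace(p,q) for q in ["objective_1","pad_1","green_tag"]} for n,p in (("t",t),("s",s))}
def near(lst,uv):
    l=[(np.hypot(*(np.array(r["at"])-uv)),k) for k,r in enumerate(lst)]
    d,k=min(l); return (lst[k]["pixels"],d,lst[k]["score"]) 
ov=[t["frame"].copy(),s["frame"].copy()]
for i in g:
    M=[]
    for k,(n,p) in enumerate((("t",t),("s",s))):
        m,d,sc=near(T[n]["objective_1"],proj(p,[*g[i],H[i]/2])); 
        e=cv2.contourArea(sil(p,*g[i],i)); print(i,n,"dist",round(d,1),sc,"area",m.sum(),e); M.append(m)
        ov[k][m]=(255,0,255)
    print(fit([t,s],M,i,g[i]))
for n,p,k in (("t",t,0),("s",s,1)):
    for r in T[n]["pad_1"]:
        ov[k][r["pixels"]]=(255,255,0)
        print("pad",n,r["score"],r["pixels"].sum(),onz(p,np.argwhere(r["pixels"])[:,::-1].mean(0),.014).round(4))
cv2.imwrite("pics/ovt.png",ov[0]);cv2.imwrite("pics/ovs.png",ov[1])
z=np.hstack([cv2.resize(ov[0][260:340,170:480],None,fx=2.5,fy=2.5,interpolation=0)]);cv2.imwrite("pics/z.png",z)
E
```

```text
1 t dist 3.0 0.62 area 115 131.79923745431006
1 s dist 2.3 0.6 area 274 259.61376173468307
[(array([ 0.4741, -0.0941]), np.float64(0.0)), (array([ 0.4723, -0.0946]), np.float64(0.0)), (array([ 0.4731, -0.0943]), np.float64(0.67))]
2 t dist 82.2 0.62 area 115 137.9755822638981
2 s dist 1.4 0.87 area 403 399.6794540914707
[(array([ 0.4738, -0.0937]), np.float64(0.0)), (array([0.4666, 0.0774]), np.float64(0.0)), (array([ 0.4753, -0.0163]), np.float64(55.85))]
3 t dist 2.5 0.49 area 189 186.1503138691187
3 s dist 2.9 0.7 area 606 637.870070792269
[(array([0.446, 0.276]), np.float64(0.0)), (array([0.4452, 0.2763]), np.float64(0.0)), (array([0.4454, 0.2762]), np.float64(0.33))]
4 t dist 6.8 0.64 area 194 199.18699679756537
4 s dist 6.6 0.55 area 349 377.06081683933735
[(array([ 0.4382, -0.2627]), np.float64(0.0)), (array([ 0.4367, -0.2616]), np.float64(0.0)), (array([ 0.4375, -0.2624]), np.float64(0.57))]
pad t 0.93 333 [ 0.6597 -0.1138  0.014 ]
pad t 0.84 346 [0.6605 0.0951 0.014 ]
pad t 0.74 346 [ 0.6599 -0.045   0.014 ]
pad t 0.6 344 [0.6602 0.0256 0.014 ]
pad s 0.8 304 [ 0.6587 -0.0426  0.014 ]
pad s 0.73 279 [ 0.6586 -0.1114  0.014 ]
pad s 0.61 377 [0.6586 0.0271 0.014 ]
pad s 0.57 426 [0.6576 0.0968 0.014 ]
```

View pics/ovs.png

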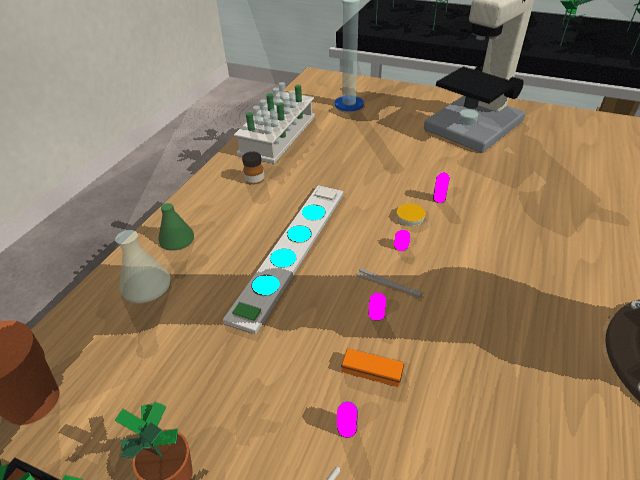

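View pics/z.png

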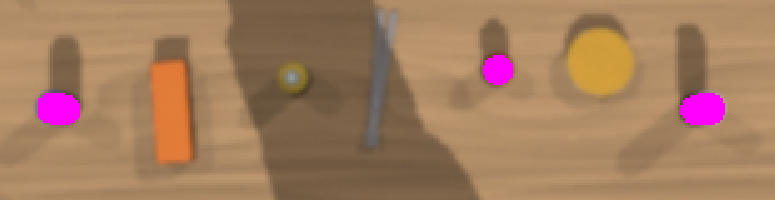

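Emit:
{"method": "servo_tool", "body": {
  "plan": [
    [[2.3,-3.6,-0.5],[0,0,-8]],
    [[4.6,-7.2,-1],[0,0,-16]],
    [[6.9,-10.8,-1.5],[0,0,-24]],
    [[9.2,-14.4,-2],[0,0,-32]],
    [[11.5,-18,-3],[0,0,-40]],
    [[13.8,-21.6,-4],[0,0,-48]],
    [[16.1,-25.2,-5],[0,0,-56]],
    [[18.4,-29.1,-6],[0,0,-64]],
    [[18.4,-29.1,-7],[0,0,-65.2]],
    [[18.4,-29.1,-8],[0,0,-65.2]],
    [[18.4,-29.1,-8],[0,0,-65.2]]
  ],
  "grip": 0.7,
  "squeeze": 15
}}

```text
clock: 2.0
position: [0.4443, 0.2774, 0.1455]
ee_rot: [1.205, 1.212, -1.208]
force: [-0.4, -0.2, -0.5]
width: 0.7
```

```bash
cat > w.py <<'E'
from h import *
import sys
s=arm.observe(); print(s["clock"],s["position"].__class__,np.round(s["position"],4),R({"rotation":s["ee_rot"]}).round(3).tolist(),np.round(s["joints"],2),np.round(s["force"],1),s["width"])
p=arm.get_image(sys.argv[1]); cv2.imwrite(f"pics/{sys.argv[2]}.png",p["frame"])
print(np.round(p["position"],3),R(p).round(2).tolist())
E
python3 w.py wrist w1
```

```text
2.0 <class 'numpy.ndarray'> [0.4443 0.2774 0.1455] [[-0.002, 1.0, 0.004], [-0.001, 0.004, -1.0], [-1.0, -0.002, 0.001]] [-0.92  0.37  0.34  1.94 -0.16  0.86 -0.49] [-0.4 -0.2 -0.5] 0.7003501582605265
[0.445 0.349 0.304] [[1.0, 0.01, -0.0], [0.01, -0.96, -0.27], [-0.0, 0.27, -0.96]]
```

View pics/w1.png

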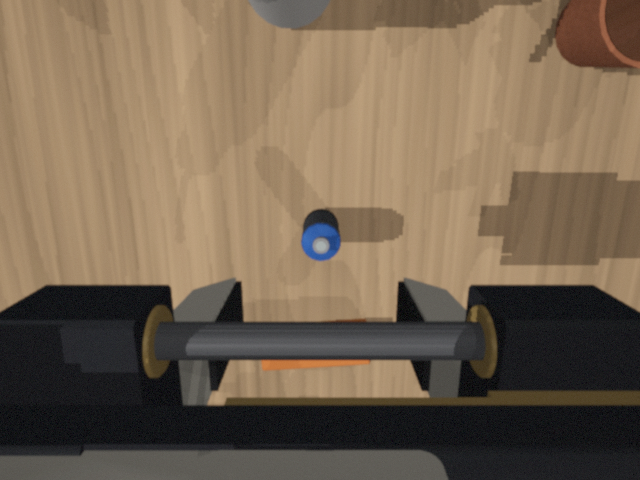

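```bash
cat > wf.py <<'E'
from h import *
import sys
i=int(sys.argv[1]); g=[float(sys.argv[2]),float(sys.argv[3])]; z0=float(sys.argv[4]) if len(sys.argv)>4 else 0
s=arm.observe(); P=s["position"]; print(s["clock"],np.round(P,4),np.round(s["ee_rot"],3),round(s["width"],3))
p=arm.get_image("wrist"); f=p["frame"].copy()
rs=arm.trace(p,f"objective_{i}"); e=np.array(proj(p,[*g,z0+H[i]/2]))
rs=sorted(rs,key=lambda r:np.hypot(*(np.array(r["at"])-e)))
m=rs[0]["pixels"]; print(rs[0]["score"],rs[0]["at"],e.round(0),m.sum(),cv2.contourArea(sil(p,*g,i,z0)))
v=fit([p],[m],i,g,z0); print("wrist fit",v,"shift from TCP cm",((v[0][0]-P[:2])*100).round(2))
f[m]=f[m]//2+np.array([127,0,127],np.uint8); cv2.polylines(f,[sil(p,*v[0][0],i,z0).astype(int)],True,(0,255,0)); cv2.imwrite("pics/wf.png",f)
E
python3 wf.py 3 .4454 .2762
```

```text
2.05 [0.4445 0.2778 0.1462] [ 1.205  1.212 -1.207] 0.702
0.75 [320.0, 238.6] [320. 233.] 1653 1640.1884844035376
wrist fit [(array([0.4456, 0.2754]), np.float64(0.01))] shift from TCP cm [ 0.11 -0.24]
```

View pics/wf.png

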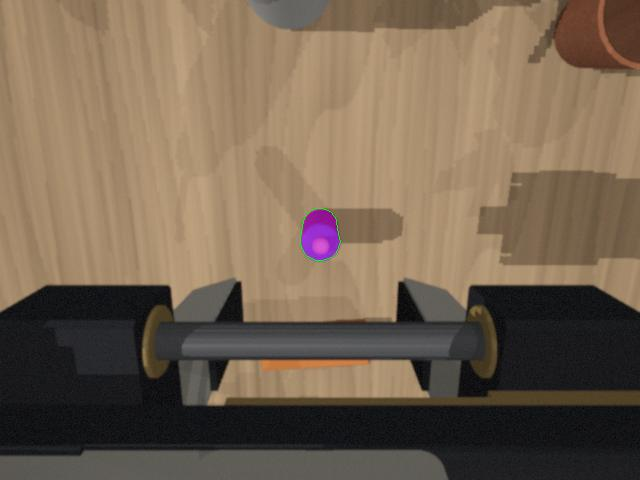

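Emit:
{"method": "servo_tool", "body": {
  "plan": [
    [[0.1,-0.2,-2],[0,0,0]],
    [[0.1,-0.2,-5],[0,0,0]],
    [[0.1,-0.2,-8],[0,0,0]],
    [[0.1,-0.2,-10.5],[0,0,0]],
    [[0.1,-0.2,-12.5],[0,0,0]],
    [[0.1,-0.2,-13.5],[0,0,0]],
    [[0.1,-0.2,-13.5],[0,0,0]],
    [[0.1,-0.2,-13.5],[0,0,0]],
    [[0.1,-0.2,-13.5],[0,0,0]]
  ]
}}

```text
clock: 3.05
position: [0.4468, 0.2767, 0.0131]
ee_rot: [1.208, 1.211, -1.204]
force: [-0.6, 0.8, 0.1]
width: 0.7
```

Emit:
{"method": "servo_tool", "body": {
  "plan": [
    [[0,0,0],[0,0,0]],
    [[0,0,0],[0,0,0]],
    [[0,0,0],[0,0,0]],
    [[0,0,0],[0,0,0]],
    [[0,0,0],[0,0,0]],
    [[0,0,0],[0,0,0]],
    [[0,0,0],[0,0,0]],
    [[0,0,0],[0,0,0]]
  ],
  "grip": 0.2,
  "squeeze": 15
}}

```text
clock: 3.85
position: [0.4466, 0.2766, 0.013]
ee_rot: [1.208, 1.212, -1.204]
force: [-0.2, -1.4, 1.9]
width: 0.278
```

```bash
python3 w.py side s1
```

```text
3.85 <class 'numpy.ndarray'> [0.4466 0.2766 0.013 ] [[0.001, 1.0, 0.004], [0.002, 0.004, -1.0], [-1.0, 0.001, -0.002]] [-0.85  0.57  0.26  2.04 -0.26  0.56 -0.4 ] [-0.2 -1.4  1.9] 0.2781505091331259
[0.351 0.555 0.607] [[-0.93, -0.24, 0.28], [-0.37, 0.64, -0.67], [-0.01, -0.73, -0.68]]
```

View pics/s1.png

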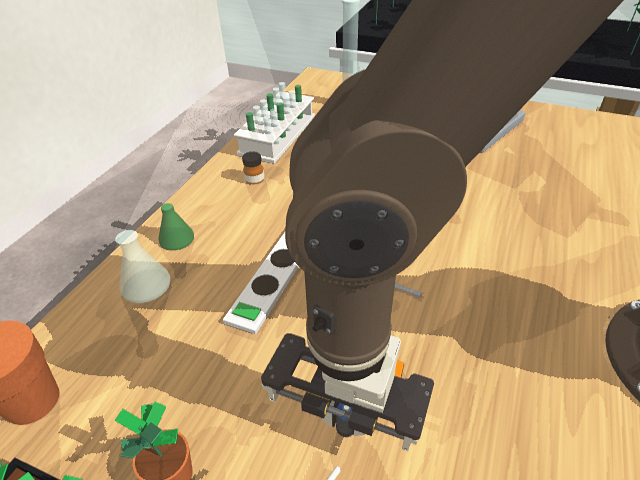

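Emit:
{"method": "servo_tool", "body": {
  "plan": [
    [[0,0,1],[0,0,0]],
    [[0,0,3],[0,0,0]],
    [[0,0,6],[0,0,0]],
    [[1,-1,8.5],[0,0,0]],
    [[4,-5,9],[0,0,0]],
    [[7,-9,9],[0,0,0]],
    [[10,-13,9],[0,0,0]],
    [[13,-17,9],[0,0,0]],
    [[16,-21,9],[0,0,0]],
    [[18,-25,9],[0,0,0]],
    [[20,-29,9],[0,0,0]],
    [[21.3,-32,9],[0,0,0]]
  ]
}}

```text
clock: 5.1
position: [0.6606, -0.0473, 0.1037]
ee_rot: [1.209, 1.209, -1.206]
force: [0.1, 0.9, -1.5]
width: 0.279
```

Emit:
{"method": "servo_tool", "body": {
  "plan": [
    [[0,0,0],[0,0,0]],
    [[0,0,0],[0,0,0]]
  ]
}}

```text
clock: 5.3
position: [0.6605, -0.049, 0.104]
ee_rot: [1.21, 1.207, -1.209]
force: [0.7, 0.7, -1.1]
width: 0.279
```

```bash
python3 w.py wrist w2
```

```text
5.3 <class 'numpy.ndarray'> [ 0.6605 -0.049   0.104 ] [[0.002, 1.0, -0.001], [-0.001, -0.001, -1.0], [-1.0, 0.002, 0.001]] [-0.22  0.62  0.34  1.63 -0.24  0.93  0.2 ] [ 0.7  0.7 -1.1] 0.2787622152600844
[0.661 0.023 0.263] [[1.0, -0.0, 0.0], [0.0, -0.96, -0.27], [0.0, 0.27, -0.96]]
```

View pics/w2.png

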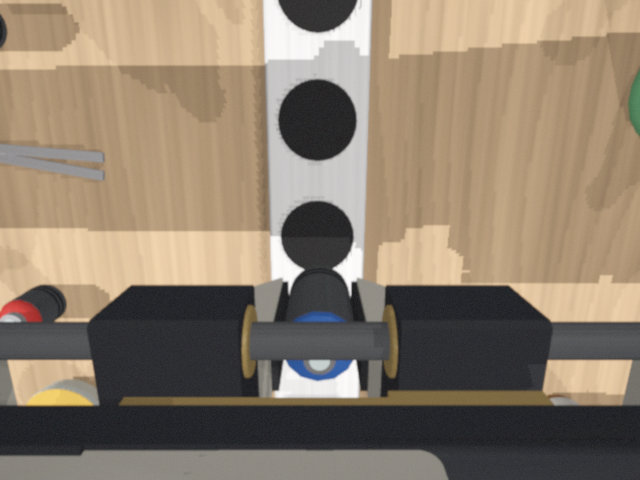

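```bash
cat > wp.py <<'E'
from h import *
s=arm.observe(); p=arm.get_image("wrist"); print(s["clock"],s["position"].round(4))
for r in arm.trace(p,"pad_1"):
    m=r["pixels"]; c,_=cv2.findContours(m.astype(np.uint8),0,1); c=max(c,key=cv2.contourArea)[:,0]
    W=np.array([onz(p,u,.014)[:2] for u in c+0.0])
    ctr,rad=cv2.minEnclosingCircle(W.astype(np.float32)); print(r["score"],np.round(r["at"],1),m.sum(),"ctr",np.round(ctr,4),round(rad,4),"mean",onz(p,np.argwhere(m)[:,::-1].mean(0),.014).round(4))
E
python3 wp.py
```

```text
5.35 [ 0.6603 -0.0469  0.1038]
0.9 [317.3 122.7] 4989 ctr [0.6601 0.025 ] 0.0232 mean [0.66   0.0257 0.014 ]
0.87 [317.1  12.9] 2238 ctr [0.6605 0.0897] 0.0218 mean [0.6605 0.0826 0.014 ]
0.79 [318.  237.2] 3811 ctr [ 0.6601 -0.0449] 0.0231 mean [ 0.66   -0.0433  0.014 ]
```

Emit:
{"method": "servo_tool", "body": {
  "plan": [
    [[0,0.3,-1],[0,0,0]],
    [[0,0.3,-3],[0,0,0]],
    [[0,0.3,-5],[0,0,0]],
    [[0,0.3,-6],[0,0,0]],
    [[0,0.3,-6.6],[0,0,0]],
    [[0,0.3,-6.9],[0,0,0]],
    [[0,0.3,-7.1],[0,0,0]],
    [[0,0.3,-7.3],[0,0,0]],
    [[0,0.3,-7.3],[0,0,0]],
    [[0,0.3,-7.3],[0,0,0]]
  ]
}}

```text
clock: 6.45
position: [0.6604, -0.0423, 0.0312]
ee_rot: [1.208, 1.21, -1.204]
force: [0.5, -0.1, -2.1]
width: 0.281
```

Emit:
{"method": "servo_tool", "body": {
  "plan": [
    [[0,-0.1,-0.1],[0,0,0]],
    [[0,-0.1,-0.2],[0,0,0]],
    [[0,-0.1,-0.3],[0,0,0]],
    [[0,-0.1,-0.4],[0,0,0]],
    [[0,-0.1,-0.4],[0,0,0]],
    [[0,-0.1,-0.4],[0,0,0]]
  ]
}}

```text
clock: 7.05
position: [0.6604, -0.0432, 0.0272]
ee_rot: [1.208, 1.21, -1.204]
force: [-0.6, 0.3, -0.6]
width: 0.281
```

Emit:
{"method": "servo_tool", "body": {
  "plan": [
    [[0,0,-0.1],[0,0,0]],
    [[0,0,-0.1],[0,0,0]],
    [[0,0,-0.1],[0,0,0]]
  ]
}}

```text
clock: 7.35
position: [0.6605, -0.0433, 0.0271]
ee_rot: [1.209, 1.21, -1.204]
force: [-3.4, 0.6, 8.2]
width: 0.277
```

Emit:
{"method": "servo_tool", "body": {
  "plan": [
    [[0,0,0],[0,0,0]],
    [[0,0,0],[0,0,0]],
    [[0,0,0],[0,0,0]],
    [[0,0,0],[0,0,0]],
    [[0,0,0],[0,0,0]]
  ],
  "grip": 0.55
}}

```text
clock: 7.85
position: [0.6604, -0.0433, 0.0269]
ee_rot: [1.208, 1.21, -1.204]
force: [0.1, -0.4, 0.6]
width: 0.552
```

Emit:
{"method": "servo_tool", "body": {
  "plan": [
    [[0,0,1],[0,0,0]],
    [[0,0,3],[0,0,0]],
    [[0,0,6],[0,0,0]],
    [[0,0,9],[0,0,0]],
    [[0,0,11],[0,0,0]],
    [[0,0,11],[0,0,0]]
  ]
}}

```text
clock: 8.45
position: [0.6625, -0.0437, 0.1411]
ee_rot: [1.211, 1.206, -1.2]
force: [0.3, 0.0, 0.3]
width: 0.55
```

```bash
python3 wf.py 3 .660 -.0444 .014
```

```text
8.45 [ 0.6625 -0.0437  0.1411] [ 1.211  1.206 -1.2  ] 0.55
0.74 [314.6, 244.6] [313. 240.] 1985 1908.2540435518604
wrist fit [(array([ 0.6609, -0.0445]), np.float64(0.0))] shift from TCP cm [-0.16 -0.08]
```

View pics/wf.png

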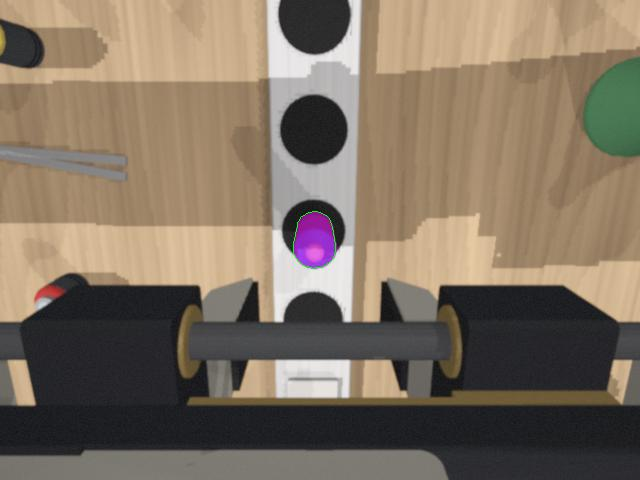

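Emit:
{"method": "servo_tool", "body": {
  "plan": [
    [[-3,-3,0],[0,0,0]],
    [[-6,-6,0],[0,0,0]],
    [[-9,-9,0],[0,0,0]],
    [[-12,-12,0],[0,0,0]],
    [[-15,-15,0],[0,0,0]],
    [[-18,-18,0],[0,0,0]],
    [[-20.5,-20.5,0],[0,0,0]],
    [[-22.5,-21.9,0],[0,0,0]],
    [[-22.5,-21.9,0],[0,0,0]],
    [[-22.5,-21.9,0],[0,0,0]]
  ],
  "grip": 0.7
}}

```text
clock: 9.55
position: [0.435, -0.262, 0.1369]
ee_rot: [1.21, 1.211, -1.204]
force: [0.6, 0.1, 0.3]
width: 0.702
```

```bash
python3 wf.py 4 .4375 -.2622
```

```text
9.55 [ 0.435  -0.262   0.1369] [ 1.21   1.211 -1.204] 0.702
0.91 [321.5, 240.9] [322. 237.] 1998 1992.4778445388656
wrist fit [(array([ 0.4378, -0.263 ]), np.float64(0.0))] shift from TCP cm [ 0.28 -0.1 ]
```

View pics/wf.png

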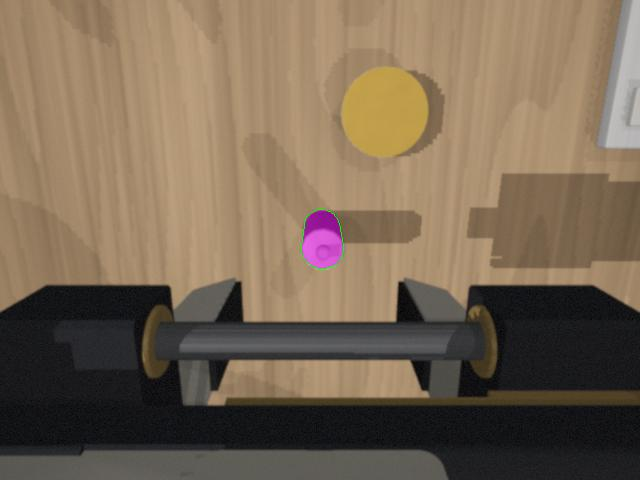

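Emit:
{"method": "servo_tool", "body": {
  "plan": [
    [[0.3,-0.1,-1],[0,0,0]],
    [[0.3,-0.1,-3.5],[0,0,0]],
    [[0.3,-0.1,-6.5],[0,0,0]],
    [[0.3,-0.1,-9],[0,0,0]],
    [[0.3,-0.1,-11],[0,0,0]],
    [[0.3,-0.1,-12.1],[0,0,0]],
    [[0.3,-0.1,-12.1],[0,0,0]],
    [[0.3,-0.1,-12.1],[0,0,0]],
    [[0.3,-0.1,-12.1],[0,0,0]]
  ]
}}

```text
clock: 10.55
position: [0.44, -0.2625, 0.0169]
ee_rot: [1.208, 1.21, -1.201]
force: [0.5, 0.5, 0.4]
width: 0.698
```

Emit:
{"method": "servo_tool", "body": {
  "plan": [
    [[0,0,0],[0,0,0]],
    [[0,0,0],[0,0,0]],
    [[0,0,0],[0,0,0]],
    [[0,0,0],[0,0,0]],
    [[0,0,0],[0,0,0]],
    [[0,0,0],[0,0,0]],
    [[0,0,0],[0,0,0]],
    [[0,0,0],[0,0,0]]
  ],
  "grip": 0.2,
  "squeeze": 15
}}

```text
clock: 11.35
position: [0.4398, -0.2625, 0.0169]
ee_rot: [1.208, 1.21, -1.201]
force: [-0.1, 0.8, 2.9]
width: 0.28
```

Emit:
{"method": "servo_tool", "body": {
  "plan": [
    [[0,0,1],[0,0,0]],
    [[0,0,3],[0,0,0]],
    [[0,0,6],[0,0,0]],
    [[1,1,8.5],[0,0,0]],
    [[4,3,9],[0,0,0]],
    [[7.5,5,9],[0,0,0]],
    [[11,7.5,9],[0,0,0]],
    [[14.5,10,9],[0,0,0]],
    [[18,12.5,9],[0,0,0]],
    [[20.5,14,9],[0,0,0]],
    [[22,14.9,9],[0,0,0]],
    [[22,14.9,9],[0,0,0]]
  ]
}}

```text
clock: 12.55
position: [0.6618, -0.1106, 0.107]
ee_rot: [1.206, 1.212, -1.197]
force: [0.5, 0.2, -1.7]
width: 0.279
```

Emit:
{"method": "servo_tool", "body": {
  "plan": [
    [[0,0,0],[0,0,0]],
    [[0,0,0],[0,0,0]],
    [[0,0,0],[0,0,0]]
  ]
}}

```text
clock: 12.85
position: [0.661, -0.1115, 0.1073]
ee_rot: [1.207, 1.211, -1.199]
force: [0.1, -0.1, -0.1]
width: 0.279
```

```bash
python3 wp.py
```

```text
12.85 [ 0.661  -0.1115  0.1073]
0.94 [319.8  18.6] 3214 ctr [0.6601 0.0238] 0.0228 mean [0.6602 0.0163 0.014 ]
0.77 [290.9 129. ] 2574 ctr [ 0.6599 -0.045 ] 0.0232 mean [ 0.6588 -0.0443  0.014 ]
0.75 [316.2 240.6] 3396 ctr [ 0.6598 -0.1144] 0.0237 mean [ 0.6596 -0.111   0.014 ]
0.47 [ 19.5 215. ] 2065 ctr [ 0.4762 -0.0981] 0.0213 mean [ 0.4769 -0.0947  0.014 ]
```

Emit:
{"method": "servo_tool", "body": {
  "plan": [
    [[-0.1,-0.2,-1],[0,0,0]],
    [[-0.1,-0.2,-3],[0,0,0]],
    [[-0.1,-0.2,-5],[0,0,0]],
    [[-0.1,-0.2,-6],[0,0,0]],
    [[-0.1,-0.2,-6.6],[0,0,0]],
    [[-0.1,-0.2,-6.9],[0,0,0]],
    [[-0.1,-0.2,-7.2],[0,0,0]],
    [[-0.1,-0.2,-7.3],[0,0,0]],
    [[-0.1,-0.2,-7.3],[0,0,0]],
    [[-0.1,-0.2,-7.3],[0,0,0]]
  ]
}}

```text
clock: 13.95
position: [0.6605, -0.1134, 0.0347]
ee_rot: [1.207, 1.211, -1.198]
force: [-0.7, -0.9, -0.8]
width: 0.281
```

Emit:
{"method": "servo_tool", "body": {
  "plan": [
    [[0,-0.1,-0.1],[0,0,0]],
    [[0,-0.1,-0.2],[0,0,0]],
    [[0,-0.1,-0.3],[0,0,0]],
    [[0,-0.1,-0.4],[0,0,0]],
    [[0,-0.1,-0.4],[0,0,0]],
    [[0,-0.1,-0.45],[0,0,0]],
    [[0,-0.1,-0.45],[0,0,0]]
  ]
}}

```text
clock: 14.65
position: [0.6606, -0.1144, 0.031]
ee_rot: [1.208, 1.21, -1.198]
force: [-2.4, 1.2, 8.2]
width: 0.283
```

Contact; release and lift.

Emit:
{"method": "servo_tool", "body": {
  "plan": [
    [[0,0,0],[0,0,0]],
    [[0,0,0],[0,0,0]],
    [[0,0,0],[0,0,0]],
    [[0,0,0],[0,0,0]],
    [[0,0,0],[0,0,0]]
  ],
  "grip": 0.55
}}

```text
clock: 15.15
position: [0.6606, -0.1144, 0.0308]
ee_rot: [1.208, 1.211, -1.198]
force: [-0.2, -0.5, 0.1]
width: 0.545
```

Emit:
{"method": "servo_tool", "body": {
  "plan": [
    [[0,0,1],[0,0,0]],
    [[0,0,3],[0,0,0]],
    [[0,0,6],[0,0,0]],
    [[0,0,9],[0,0,0]],
    [[0,0,11],[0,0,0]],
    [[0,0,11],[0,0,0]]
  ]
}}

```text
clock: 15.75
position: [0.6626, -0.115, 0.145]
ee_rot: [1.21, 1.205, -1.194]
force: [-0.2, -0.8, -0.4]
width: 0.546
```

```bash
python3 wf.py 4 .660 -.1144 .014
```

```text
15.75 [ 0.6626 -0.115   0.145 ] [ 1.21   1.205 -1.194] 0.546
0.81 [315.0, 243.1] [312. 238.] 2086 2093.5259084443096
wrist fit [(array([ 0.6611, -0.115 ]), np.float64(0.01))] shift from TCP cm [-0.15  0.  ]
```

View pics/wf.png

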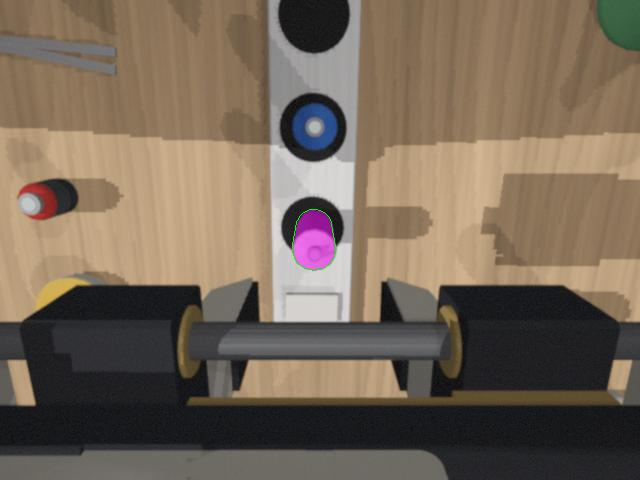

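Emit:
{"method": "servo_tool", "body": {
  "plan": [
    [[-3,0.3,0],[0,0,0]],
    [[-6.5,0.6,0],[0,0,0]],
    [[-10,1,0],[0,0,0]],
    [[-13.5,1.4,0],[0,0,0]],
    [[-16.5,1.8,0],[0,0,0]],
    [[-18.9,2,0],[0,0,0]],
    [[-18.9,2,0],[0,0,0]],
    [[-18.9,2,0],[0,0,0]]
  ],
  "grip": 0.7
}}

```text
clock: 16.65
position: [0.4715, -0.0942, 0.1411]
ee_rot: [1.208, 1.211, -1.197]
force: [1.0, -0.5, 0.1]
width: 0.703
```

```bash
python3 wf.py 1 .473 -.0943
```

```text
16.65 [ 0.4715 -0.0942  0.1411] [ 1.208  1.211 -1.197] 0.703
0.76 [314.9, 231.1] [319. 230.] 1284 1310.1072529307567
wrist fit [(array([ 0.4735, -0.095 ]), np.float64(0.01))] shift from TCP cm [ 0.2  -0.08]
```

View pics/wf.png

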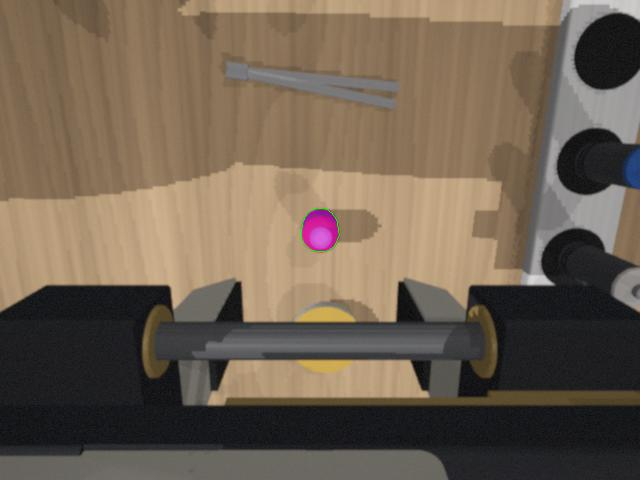

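Emit:
{"method": "servo_tool", "body": {
  "plan": [
    [[0.2,-0.1,-1],[0,0,0]],
    [[0.2,-0.1,-3.5],[0,0,0]],
    [[0.2,-0.1,-6.5],[0,0,0]],
    [[0.2,-0.1,-9.5],[0,0,0]],
    [[0.2,-0.1,-12],[0,0,0]],
    [[0.2,-0.1,-13],[0,0,0]],
    [[0.2,-0.1,-13.6],[0,0,0]],
    [[0.2,-0.1,-13.6],[0,0,0]],
    [[0.2,-0.1,-13.6],[0,0,0]]
  ]
}}

```text
clock: 17.65
position: [0.4753, -0.0955, 0.0059]
ee_rot: [1.208, 1.209, -1.196]
force: [0.2, -0.2, 0.9]
width: 0.7
```

Emit:
{"method": "servo_tool", "body": {
  "plan": [
    [[-0.1,0,-0.1],[0,0,0]],
    [[-0.1,0,-0.2],[0,0,0]],
    [[-0.1,0,-0.2],[0,0,0]],
    [[-0.1,0,-0.2],[0,0,0]]
  ]
}}

```text
clock: 18.05
position: [0.4745, -0.0954, 0.0042]
ee_rot: [1.209, 1.208, -1.195]
force: [0.1, 0.3, 0.0]
width: 0.7
```

Emit:
{"method": "servo_tool", "body": {
  "plan": [
    [[0,0,0],[0,0,0]],
    [[0,0,0],[0,0,0]],
    [[0,0,0],[0,0,0]],
    [[0,0,0],[0,0,0]],
    [[0,0,0],[0,0,0]],
    [[0,0,0],[0,0,0]],
    [[0,0,0],[0,0,0]],
    [[0,0,0],[0,0,0]]
  ],
  "grip": 0.2,
  "squeeze": 15
}}

```text
clock: 18.85
position: [0.4744, -0.0955, 0.0041]
ee_rot: [1.209, 1.208, -1.195]
force: [-0.3, 0.0, 0.6]
width: 0.277
```

Emit:
{"method": "servo_tool", "body": {
  "plan": [
    [[0,0,1],[0,0,0]],
    [[0,0,3],[0,0,0]],
    [[0,0,6],[0,0,0]],
    [[1,2,8.5],[0,0,0]],
    [[3,5,9],[0,0,0]],
    [[6,8.5,9],[0,0,0]],
    [[9,12,9],[0,0,0]],
    [[12,15,9],[0,0,0]],
    [[15,17.5,9],[0,0,0]],
    [[17.5,19,9],[0,0,0]],
    [[18.6,19.1,9],[0,0,0]],
    [[18.6,19.1,9],[0,0,0]]
  ]
}}

```text
clock: 20.05
position: [0.6615, 0.0962, 0.0944]
ee_rot: [1.208, 1.208, -1.194]
force: [-0.4, -1.6, -1.6]
width: 0.279
```

Emit:
{"method": "servo_tool", "body": {
  "plan": [
    [[0,0,0],[0,0,0]],
    [[0,0,0],[0,0,0]],
    [[0,0,0],[0,0,0]]
  ]
}}

```text
clock: 20.35
position: [0.6608, 0.0957, 0.0947]
ee_rot: [1.208, 1.208, -1.195]
force: [-0.4, -0.7, -0.5]
width: 0.277
```

```bash
python3 wp.py; python3 w.py wrist w5
```

```text
20.35 [0.6608 0.0957 0.0947]
0.72 [316.1 367.6] 1151 ctr [0.6608 0.0164] 0.0212 mean [0.6606 0.0112 0.014 ]
20.45 <class 'numpy.ndarray'> [0.661  0.0959 0.0946] [[0.009, 1.0, 0.009], [0.002, 0.009, -1.0], [-1.0, 0.009, -0.002]] [-0.45  0.64  0.36  1.63 -0.27  0.91  0.01] [ 0.2  0.1 -0.7] 0.2772327879714393
[0.659 0.167 0.253] [[1.0, 0.01, 0.01], [0.01, -0.96, -0.26], [0.01, 0.26, -0.96]]
```

View pics/w5.png

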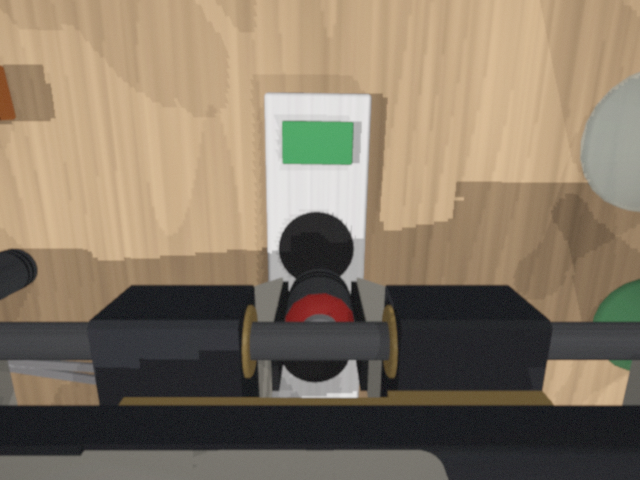

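Emit:
{"method": "servo_tool", "body": {
  "plan": [
    [[-0.1,0,-1],[0,0.5,-0.5]],
    [[-0.1,0,-3],[0,0.5,-0.5]],
    [[-0.1,0,-5],[0,0.5,-0.5]],
    [[-0.1,0,-6],[0,0.5,-0.5]],
    [[-0.1,0,-6.6],[0,0.5,-0.5]],
    [[-0.1,0,-7],[0,0.5,-0.5]],
    [[-0.1,0,-7.2],[0,0.5,-0.5]],
    [[-0.1,0,-7.3],[0,0.5,-0.5]],
    [[-0.1,0,-7.3],[0,0.5,-0.5]],
    [[-0.1,0,-7.3],[0,0.5,-0.5]]
  ]
}}

```text
clock: 21.5
position: [0.6604, 0.096, 0.0221]
ee_rot: [1.211, 1.21, -1.207]
force: [0.8, 0.2, -0.8]
width: 0.28
```

Emit:
{"method": "servo_tool", "body": {
  "plan": [
    [[0,-0.1,-0.1],[0,0,0]],
    [[0,-0.1,-0.2],[0,0,0]],
    [[0,-0.1,-0.3],[0,0,0]],
    [[0,-0.1,-0.4],[0,0,0]],
    [[0,-0.1,-0.45],[0,0,0]],
    [[0,-0.1,-0.45],[0,0,0]]
  ]
}}

```text
clock: 22.1
position: [0.6604, 0.095, 0.0182]
ee_rot: [1.211, 1.21, -1.207]
force: [-3.3, -1.2, 6.6]
width: 0.28
```

Emit:
{"method": "servo_tool", "body": {
  "plan": [
    [[0,0,0],[0,0,0]],
    [[0,0,0],[0,0,0]],
    [[0,0,0],[0,0,0]],
    [[0,0,0],[0,0,0]],
    [[0,0,0],[0,0,0]]
  ],
  "grip": 0.55
}}

```text
clock: 22.6
position: [0.6604, 0.095, 0.0181]
ee_rot: [1.211, 1.21, -1.207]
force: [-0.4, -0.1, 0.2]
width: 0.547
```

Emit:
{"method": "servo_tool", "body": {
  "plan": [
    [[0,0,1],[0,0,0]],
    [[0,0,3],[0,0,0]],
    [[0,0,6],[0,0,0]],
    [[0,0,9],[0,0,0]],
    [[0,0,12],[0,0,0]],
    [[0,0,12],[0,0,0]]
  ]
}}

```text
clock: 23.2
position: [0.6632, 0.095, 0.1435]
ee_rot: [1.216, 1.205, -1.2]
force: [0.3, -0.3, -0.0]
width: 0.544
```

```bash
python3 wf.py 1 .660 .0956 .014
```

```text
23.2 [0.6632 0.095  0.1435] [ 1.216  1.205 -1.2  ] 0.544
0.55 [309.1, 233.2] [312. 233.] 1401 1425.6171399948653
wrist fit [(array([0.6608, 0.0953]), np.float64(0.01))] shift from TCP cm [-0.24  0.03]
```

View pics/wf.png

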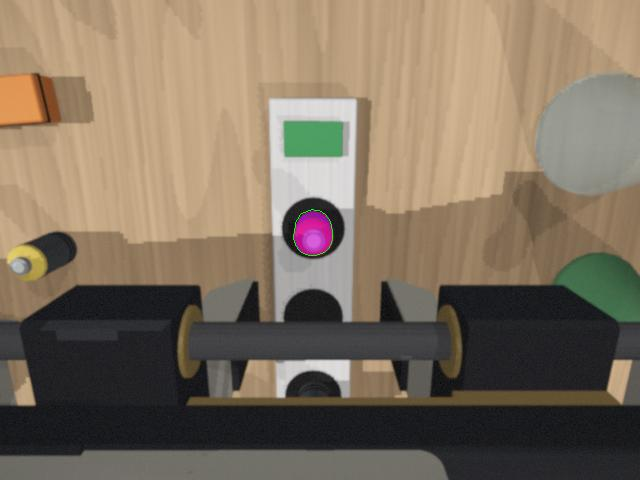

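Red is centred on the pad next to the green tag. Now the yellow one at (0.4666, 0.0775).

Emit:
{"method": "servo_tool", "body": {
  "plan": [
    [[-3,-0.3,0],[0,0,0]],
    [[-6.5,-0.6,0],[0,0,0]],
    [[-10,-1,0],[0,0,0]],
    [[-13.5,-1.4,0],[0,0,0]],
    [[-16.5,-1.6,0],[0,0,0]],
    [[-19.7,-1.7,0],[0,0,0]],
    [[-19.7,-1.7,0],[0,0,0]],
    [[-19.7,-1.7,0],[0,0,0]]
  ],
  "grip": 0.7
}}

```text
clock: 24.1
position: [0.4632, 0.0782, 0.1391]
ee_rot: [1.212, 1.21, -1.205]
force: [0.5, -0.4, 0.1]
width: 0.697
```

```bash
python3 wf.py 2 .4666 .0775
```

```text
24.1 [0.4632 0.0782 0.1391] [ 1.212  1.21  -1.205] 0.697
0.97 [323.8, 235.6] [323. 233.] 1522 1518.1677996255457
wrist fit [(array([0.4675, 0.0773]), np.float64(0.0))] shift from TCP cm [ 0.43 -0.09]
```

View pics/wf.png

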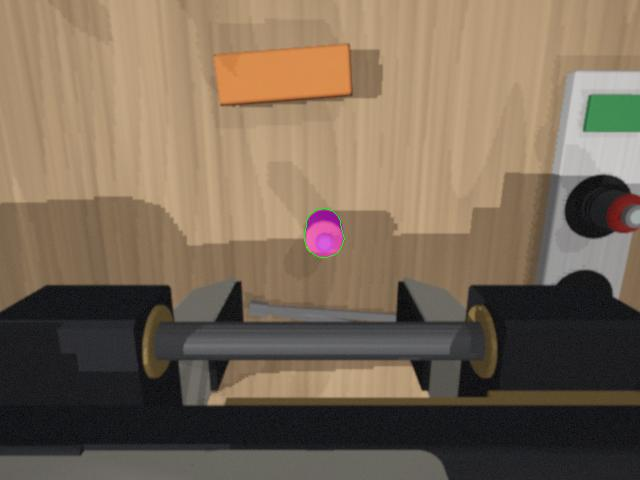

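Emit:
{"method": "servo_tool", "body": {
  "plan": [
    [[0.3,-0.1,-1],[0,0,0]],
    [[0.3,-0.1,-3.5],[0,0,0]],
    [[0.3,-0.1,-6.5],[0,0,0]],
    [[0.3,-0.1,-9.5],[0,0,0]],
    [[0.3,-0.1,-11.8],[0,0,0]],
    [[0.3,-0.1,-12.8],[0,0,0]],
    [[0.3,-0.1,-13.2],[0,0,0]],
    [[0.3,-0.1,-13.2],[0,0,0]],
    [[0.3,-0.1,-13.2],[0,0,0]]
  ]
}}

```text
clock: 25.1
position: [0.4685, 0.0773, 0.0079]
ee_rot: [1.213, 1.208, -1.204]
force: [-0.1, -0.5, -0.1]
width: 0.704
```

Emit:
{"method": "servo_tool", "body": {
  "plan": [
    [[0,0,0],[0,0,0]],
    [[0,0,0],[0,0,0]],
    [[0,0,0],[0,0,0]],
    [[0,0,0],[0,0,0]],
    [[0,0,0],[0,0,0]],
    [[0,0,0],[0,0,0]],
    [[0,0,0],[0,0,0]],
    [[0,0,0],[0,0,0]]
  ],
  "grip": 0.2,
  "squeeze": 15
}}

```text
clock: 25.9
position: [0.4684, 0.0773, 0.0079]
ee_rot: [1.213, 1.208, -1.204]
force: [-0.8, 0.8, 3.5]
width: 0.282
```

Emit:
{"method": "servo_tool", "body": {
  "plan": [
    [[0,0,1],[0,0,0]],
    [[0,0,3],[0,0,0]],
    [[0,0,6],[0,0,0]],
    [[1,-1,8.5],[0,0,0]],
    [[4,-2.5,9],[0,0,0]],
    [[7.5,-4,9],[0,0,0]],
    [[11,-5,9],[0,0,0]],
    [[14.5,-5.2,9],[0,0,0]],
    [[17.5,-5.2,9],[0,0,0]],
    [[19.1,-5.2,9],[0,0,0]],
    [[19.1,-5.2,9],[0,0,0]],
    [[19.1,-5.2,9],[0,0,0]]
  ]
}}

```text
clock: 27.1
position: [0.6586, 0.0251, 0.0979]
ee_rot: [1.213, 1.208, -1.205]
force: [-0.5, 0.1, -0.7]
width: 0.28
```

Emit:
{"method": "servo_tool", "body": {
  "plan": [
    [[0,0,0],[0,0,0]],
    [[0,0,0],[0,0,0]],
    [[0,0,0],[0,0,0]]
  ]
}}

```text
clock: 27.4
position: [0.6581, 0.0252, 0.0982]
ee_rot: [1.213, 1.209, -1.205]
force: [0.0, 1.4, -1.5]
width: 0.277
```

```bash
python3 w.py wrist w6
```

```text
27.4 <class 'numpy.ndarray'> [0.6581 0.0252 0.0982] [[0.004, 1.0, 0.0], [0.003, 0.0, -1.0], [-1.0, 0.004, -0.003]] [-0.36  0.62  0.37  1.65 -0.27  0.92  0.12] [ 0.   1.4 -1.5] 0.27694894250463525
[0.658 0.096 0.257] [[1.0, 0.0, 0.0], [0.0, -0.96, -0.26], [0.0, 0.26, -0.96]]
```

View pics/w6.png

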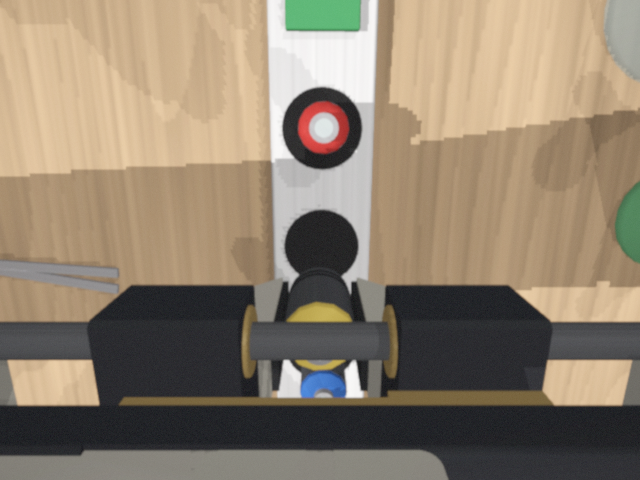

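Emit:
{"method": "servo_tool", "body": {
  "plan": [
    [[0.2,0,-1],[0,0,0]],
    [[0.2,0,-3],[0,0,0]],
    [[0.2,0,-5],[0,0,0]],
    [[0.2,0,-6],[0,0,0]],
    [[0.2,0,-6.6],[0,0,0]],
    [[0.2,0,-7],[0,0,0]],
    [[0.2,0,-7.2],[0,0,0]],
    [[0.2,0,-7.3],[0,0,0]],
    [[0.2,0,-7.3],[0,0,0]],
    [[0.2,0,-7.3],[0,0,0]]
  ]
}}

```text
clock: 28.45
position: [0.6606, 0.0252, 0.0257]
ee_rot: [1.213, 1.208, -1.204]
force: [0.1, -0.8, -1.1]
width: 0.277
```

Emit:
{"method": "servo_tool", "body": {
  "plan": [
    [[0,0,-0.1],[0,0,0]],
    [[0,0,-0.2],[0,0,0]],
    [[0,0,-0.3],[0,0,0]],
    [[0,0,-0.4],[0,0,0]],
    [[0,0,-0.45],[0,0,0]],
    [[0,0,-0.45],[0,0,0]]
  ]
}}

```text
clock: 29.05
position: [0.6606, 0.0253, 0.022]
ee_rot: [1.214, 1.208, -1.204]
force: [-3.8, 0.3, 9.9]
width: 0.277
```

Emit:
{"method": "servo_tool", "body": {
  "plan": [
    [[0,0,0],[0,0,0]],
    [[0,0,0],[0,0,0]],
    [[0,0,0],[0,0,0]],
    [[0,0,0],[0,0,0]],
    [[0,0,0],[0,0,0]]
  ],
  "grip": 0.55
}}

```text
clock: 29.55
position: [0.6605, 0.0252, 0.0219]
ee_rot: [1.213, 1.208, -1.204]
force: [-0.5, -0.1, -0.2]
width: 0.547
```

Emit:
{"method": "servo_tool", "body": {
  "plan": [
    [[0,0,1],[0,0,0]],
    [[0,0,3],[0,0,0]],
    [[0,0,6],[0,0,0]],
    [[0,0,9],[0,0,0]],
    [[0,0,12],[0,0,0]],
    [[0,0,12],[0,0,0]]
  ]
}}

```text
clock: 30.15
position: [0.6633, 0.025, 0.1473]
ee_rot: [1.218, 1.203, -1.198]
force: [0.3, -0.1, -0.2]
width: 0.549
```

```bash
python3 wf.py 2 .660 .0256 .014
```

```text
30.15 [0.6633 0.025  0.1473] [ 1.218  1.203 -1.198] 0.549
0.82 [312.2, 237.1] [311. 234.] 1588 1584.1887510756496
wrist fit [(array([0.6611, 0.0251]), np.float64(0.0))] shift from TCP cm [-0.22  0.01]
```

Emit:
{"method": "servo_tool", "body": {
  "plan": [
    [[-4,2,4],[0,0,0]],
    [[-8,5,6],[0,0,0]],
    [[-12,9,8],[0,0,0]],
    [[-16,13,8],[0,0,0]],
    [[-20,17,8],[0,0,0]],
    [[-24,21,8],[0,0,0]],
    [[-26,25,8],[0,0,0]],
    [[-28,28,8],[0,0,0]],
    [[-28,28,8],[0,0,0]],
    [[-28,28,8],[0,0,0]]
  ]
}}

```text
clock: 31.25
position: [0.3778, 0.3083, 0.2221]
ee_rot: [1.208, 1.212, -1.199]
force: [-0.6, -0.6, 0.1]
width: 0.551
```

```bash
python3 w.py top tf; python3 w.py side sf
```

```text
31.25 <class 'numpy.ndarray'> [0.3778 0.3083 0.2221] [[0.004, 1.0, 0.007], [0.003, 0.007, -1.0], [-1.0, 0.004, -0.003]] [-1.04  0.21  0.3   1.93 -0.07  1.01 -0.71] [-0.6 -0.6  0.1] 0.5506177989408548
[ 0.401 -0.006  1.206] [[-0.01, -0.99, 0.14], [-1.0, 0.01, 0.01], [-0.01, -0.14, -0.99]]
31.3 <class 'numpy.ndarray'> [0.3795 0.3062 0.2222] [[0.005, 1.0, 0.004], [0.002, 0.004, -1.0], [-1.0, 0.005, -0.002]] [-1.04  0.21  0.3   1.93 -0.07  1.01 -0.7 ] [ 0.9 -0.4 -0.2] 0.5447866027627096
[0.351 0.555 0.607] [[-0.93, -0.24, 0.28], [-0.37, 0.64, -0.67], [-0.01, -0.73, -0.68]]
```

View pics/tf.png

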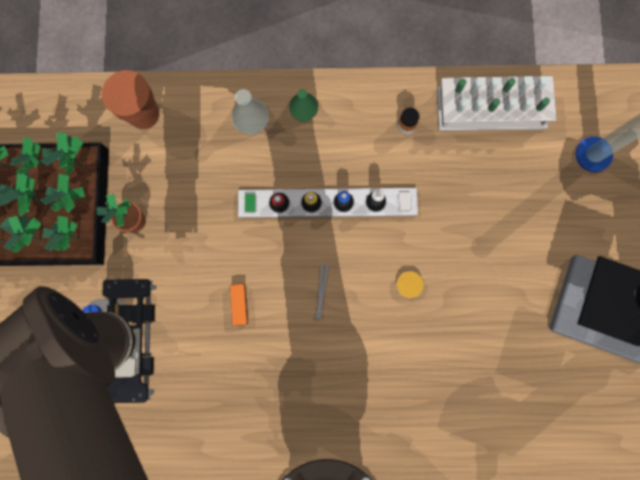

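View pics/sf.png

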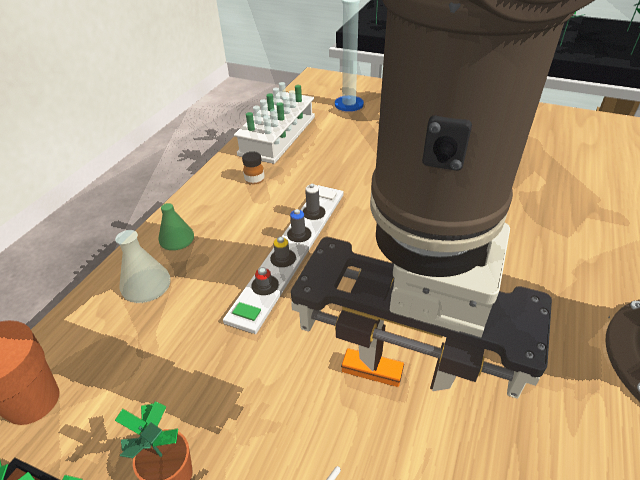

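Emit:
{"method": "servo_tool", "body": {
  "plan": [
    [[0,-2,1],[0,0,0]],
    [[0,-5,2],[0,0,0]],
    [[0,-8,3],[0,0,0]],
    [[0,-10,4],[0,0,0]],
    [[0,-10,4],[0,0,0]],
    [[0,-10,4],[0,0,0]],
    [[0,-10,4],[0,0,0]]
  ]
}}

```text
clock: 32.05
position: [0.3805, 0.2055, 0.2621]
ee_rot: [1.212, 1.208, -1.203]
force: [-0.3, 0.7, -0.5]
width: 0.553
```

```bash
python3 - <<'E'
from h import *
t=arm.get_image("top"); cv2.imwrite("pics/te.png",t["frame"])
rs=arm.trace(t,"objective_1")
for i,y in ((1,.0956),(2,.0256),(3,-.0444),(4,-.1144)):
    e=np.array(proj(t,[.66,y,.014+H[i]/2])); r=min(rs,key=lambda r:np.hypot(*(np.array(r["at"])-e)))
    print(i,np.round(r["at"],1),e.round(1),r["pixels"].sum(),fit([t],[r["pixels"]],i,(.66,y),.014))
cv2.imwrite("pics/tz.png",cv2.resize(t["frame"][170:240,220:430],None,fx=3.5,fy=3.5))
s=arm.observe(); print(s["clock"],s["force"].round(1),np.abs(s["dq"]).max())
E
```

```text
1 [310.1 201.6] [278.3 201.2] 165 [(array([0.6617, 0.026 ]), np.float64(0.0))]
2 [310.1 201.6] [310.9 200.2] 165 [(array([0.6605, 0.0258]), np.float64(0.0))]
3 [344.5 197.7] [343.9 199.2] 178 [(array([ 0.6605, -0.0441]), np.float64(0.0))]
4 [372.8 199.7] [377.1 198.2] 187 [(array([ 0.6611, -0.1143]), np.float64(0.0))]
32.15 [ 0.4 -0.1  0. ] 0.003702740079606185
```

View pics/te.png

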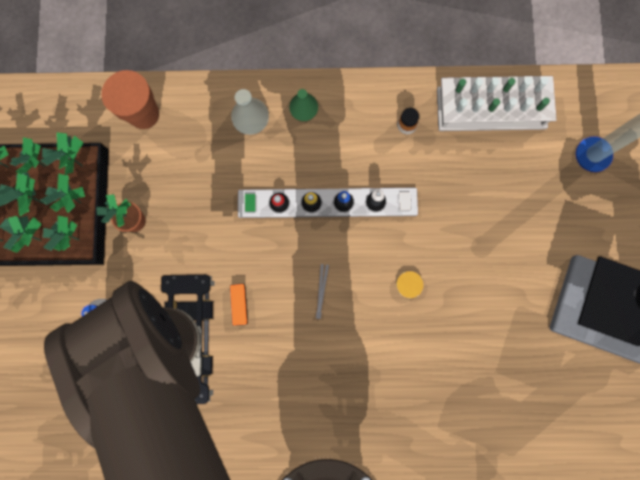

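View pics/tz.png

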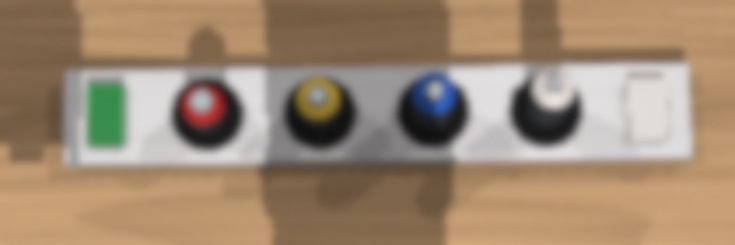

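```bash
python3 -c "
from cell import arm
print(arm.sign_off())"
```

```text
the job is handed in; nothing more can be done
None
```

All four objectives are standing nose up on the rail. Counting from the green-tag (+y) end, they are red (shortest), yellow, blue and white (longest). I handed the job in at about 32 s of the 107 s allowed, with the gripper open and clear of the rail, and none tipped over.

- **Centring:** a wrist-camera check after each release put every objective within about 1 mm of its pad centre. The last top view agreed for yellow, blue and white.
- **Check that failed:** in that last top view the detector missed the red objective. I judged red from its wrist check (within 1 mm) and from the top and side pictures, which show it upright on its pad.
- **Forces:** the readings I took were about 10 N at most, when setting the objectives down, and near zero at the end.

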